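# Open the sugar box by its spring catch

### The job

Open the sugar box on the worktop: with the closed fingertips press the red spring plunger down through the slot in the lid, keep it down and push the lid along from inside the slot, over the plunger, until the lid is fully open. Just press and push, nothing needs gripping or lifting; leave the tin, jar, shaker and mug where they stand, and finish clear of everything.

Things in the scene. Friction and masses are not known exactly. Their poses are not given: they have to be found in the camera images.
- sugar_box: Wooden box fixed to the worktop, 180 (x) x 124 (y) x 84 mm. Origin: centre of its underside; +x is the way the lid slides open, z up. Side walls rise 8 mm above the lid and overlap its edges, so it can only slide. A fixed block (x = 15 to 90 mm, top at z = 58 mm) carries the plunger; above that the +x end is open, so tips above z = 58 mm can travel out with the lid.
- lid (a joint): Slide of the white lid along the box's +x, in m: 0 shut, 0.09 fully open at its stop; stays where left (friction about 1.5 N). Lid 178 x 108 x 6 mm, underside 70 mm, top 76 mm above the worktop. It moves only about 4 mm unless the plunger's top is below its underside; once slid over the plunger, the lid keeps it down.
- lid_slot (a point): Centre of the rectangular through-slot in the lid, at the height of the lid's top (z = 76 mm). It travels with the lid; axes as the box. The slot is 54 mm along x and 42 mm along y. Its +x wall (27 mm from this point) is what a fingertip pushes against; it is the lid's end bar, 9 mm wide.
- plunger (a joint): Travel of the spring plunger straight down, in m: 0 up, 0.015 at its stop. From 0.010 on its top is below the lid's underside and the lid can pass. The spring needs about 2 N to start and 4 N at the stop.
- plunger_top (a point): Centre of the top face of the plunger's red cap, which is 46 mm along the box's x and 30 mm along y, standing up in the middle of the slot; at rest 80 mm above the worktop (4 mm above the lid). It moves only up and down; axes as the box.
- honey_jar: Bystander: honey jar with grey lid, 71 mm across, 110 mm high, origin at the centre of its underside.
- salt_shaker: Bystander: grey and clear salt shaker, 44 mm across, 90 mm high, origin at the centre of its underside.
- mug_spare: Bystander: white mug with small leaf marks, 92 x 127 x 95 mm with handle, origin at the underside.
- tin_small: Bystander: small food tin, 75 mm across, 58 mm high, origin at the centre of its underside.

How it is judged:
By the outcome, as a careful person would: the job done as asked, in the order asked, and still so for the second after the job is handed in, with the robot touching nothing.
It also fails if it takes over 42 s, if anything falls off the work surface, if the arm or the gripper's body presses on something with over 40 N, if the wrist force passes 120 N, or if a joint passes its speed limit or range.

### The arm

A 6-joint arm with a two-finger parallel gripper is mounted at the origin on a cart in front of the work surface, level with it; the furniture and walls round the work are solid. World frame = base frame: x ahead of the robot, y to its left, z up, the work surface at z = 0. Lengths are in m, angles in rad, forces in N, time in s.
With the tool pointing down it reaches from about 0.35 to 0.85 m from the base axis. Payload 8.1 kg.
Tool frame: the origin (TCP) lies on the centre line of the jaws, within the pads' length; the fingertips stand robot.tip_extent ahead of it and the grasp point (between the pads) lies 11 mm behind it (robot.tip_extent is the distance from the TCP to the fingertips, in m); y points along the fingers, z is the direction in which the jaws open and shut, and the axes are right-handed (so a half turn about y gives the same grasp; the last joint's range is limited). The gripper opens to 93 mm and grips with 3 to 60 N. Pads are 15 mm wide; open, the fingers measure 128 mm over their backs; the gripper's body (75 mm by 188 mm) begins 65 mm behind the grasp point.
Start: joints at [1.178, 0.13, 1.488, -0, 1.523, -0.085], TCP at [0.182, 0.572, 0.227] pointing down, gripper open.
Joint ranges: [-2.96, 2.96], [-0.89, 2.26], [0.02, 2.5], [-1.34, 4.48], [0, 2.73], [-2.66, 2.66]. Speed limits (rad/s): [2.39, 2.39, 2.79, 3.14, 3.14, 3.14].

### API

Orientations are given as a rotation vector (axis times angle).
In Python, from plant import monitor, optics, robot gives the robot as it stands.
- The arm moves only by the shell command python3 -m inch 'ROWS' [OPENING] [FORCE]. ROWS is JSON, a list that holds one entry, the list of rows, each a list of 6 numbers: the shift along the tool's x, y, z in mm, then the turn, a rotation vector about the tool's x, y, z in rad. A call has 1 to 8 rows; each row shifts and turns the commanded pose from where the row before left it, along the tool's axes as they then stand; what a row does not reach is not made up. A row lasts 1/8 s, in which the tool goes at most 62.5 mm and 10.7 degrees, less where a joint would pass 70% of its speed; a pose out of reach is approached as far as the arm can. A call is refused whole if a number of a shift passes 62.5 or a number of a turn 0.188, either way. A call with a gripper value outside its range is refused whole. OPENING is the finger opening in mm, from 0 to 93, set as the call begins (- or left out, the last holds). The fingers move at their own pace and stop on an object; FORCE is the grip in N (left out, the last holds). Time passes only in rows, so rows that do not move let the fingers close. It gives the time, the measured TCP pose, the force and the opening at its end, in the units of the state.
- monitor.read_state(): the state, without advancing time (a new reading comes with each control period).
- optics.read_camera(name): name is "scene" or "side" or "wrist"; returns a dict with "image" (384x512x3 uint8, blue, green, red), "fx", "fy", "cx", "cy" (pixels), "rvec" (rotation vector, rad) and "tvec" (3), from world to camera coordinates, as OpenCV has them. Camera axes: x right, y down, z forward; pixel columns grow to the right and rows downward; lengths in m; the calibration is good to about 2 mm. A picture is of the moment at which its call begins. There is no depth.
- robot.close_job(): hands the job in, once; it reports no verdict.
The state is a dict: "t": time; "q": joint angles; "dq": joint speeds; "joint_torque": joint torques, N m; "tool_pos": TCP position; "orientation": TCP orientation; "force": force on the tool from outside, world axes, zero at the start; "wrist_torque": the same for the moment, N m; "opening": finger opening in m.
Only numpy, scipy, OpenCV 4.12 (cv2) and the standard library are available. Lean on these libraries where they do the work, as an engineer would, in place of code of your own. Each camera call takes 0.05 s, during which the arm holds its last target.

## Working session

There is one attempt and no reset: what is moved stays moved. The work goes in short steps, Python scripts to look and compute and a shell command to move; the robot and the scene stay as the last step left them, time stands still between calls to the robot, and variables do not carry over. Pictures are saved under pics/ and viewed, and the job is handed in when it is done.

```bash
mkdir -p pics; ls; python3 - <<'E'
from plant import monitor, optics, robot
import cv2
s=monitor.read_state()
for k,v in s.items(): print(k,v)
print(robot.tip_extent)
for n in ["scene","side","wrist"]:
    c=optics.read_camera(n); cv2.imwrite(f"pics/{n}0.png",c["image"])
    print(n,c["fx"],c["fy"],c["cx"],c["cy"],c["rvec"],c["tvec"])
E
```

```text
pics
t 0.0
q [ 1.17762483e+00  1.31130698e-01  1.48929527e+00 -2.69770567e-06
  1.52303694e+00 -8.54020503e-02]
dq [-0.00119507 -0.00036774 -0.00037411 -0.00174436  0.00018464 -0.00109251]
joint_torque [ 3.22565238e-04 -5.59838498e+01 -4.91771185e+01  7.68635818e-02
  3.55699821e-02 -1.70214980e-04]
tool_pos [0.18151953 0.57127907 0.22559688]
orientation [-1.55908656  0.24195651 -0.24126192]
force [-0.43034401  0.1290464   1.02525071]
wrist_torque [-0.04109293  0.00496537 -0.03930156]
opening 0.09308231287814032
0.008
scene 420.2760782892655 420.2760782892655 253.0644108777784 195.27668890732053 [ 2.03568817 -1.07065727  0.49164764] [-0.28330401  0.37282963  0.55094316]
side 475.345858815812 475.345858815812 259.15869820796496 191.56240651193875 [ 2.05113225 -1.00599971  0.46109536] [-0.31470193  0.36178335  0.93414087]
wrist 319.4021703598806 319.4021703598806 254.16997308271988 199.26026496424177 [-2.3702462  -1.73354474 -0.21237616] [-0.60045799 -0.02802327  0.38824516]
```

View pics/scene0.png

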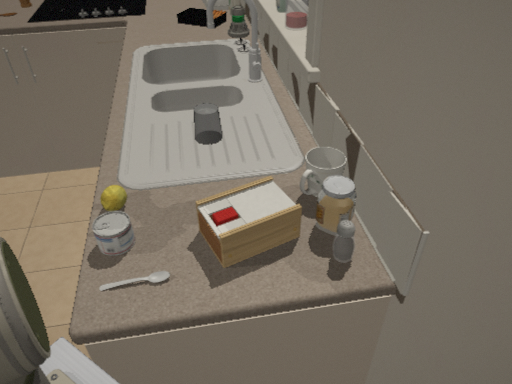

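View pics/side0.png

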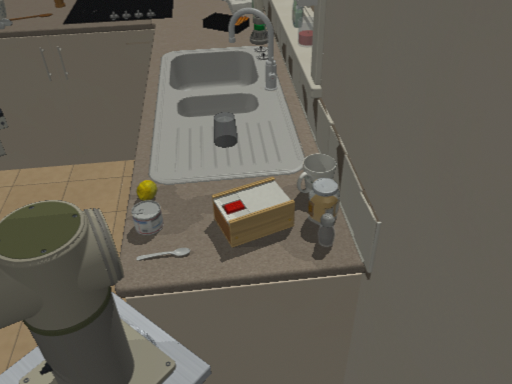

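View pics/wrist0.png

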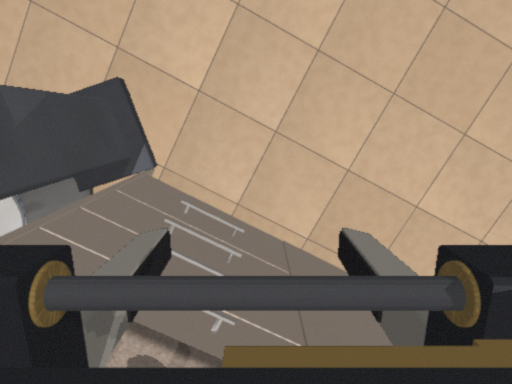

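The box is at about (248,222) px in scene, with the red cap at (225,215) and the slot at the left end. So the lid opens towards image-left. I'll zoom in for exact pixels.

```bash
python3 - <<'E'
import cv2
a=cv2.imread("pics/scene0.png")[170:270,180:360]; cv2.imwrite("pics/sc_z.png",cv2.resize(a,None,fx=4.4,fy=4.4,interpolation=cv2.INTER_CUBIC))
a=cv2.imread("pics/side0.png")[170:250,200:345]; cv2.imwrite("pics/si_z.png",cv2.resize(a,None,fx=5.5,fy=5.5,interpolation=cv2.INTER_CUBIC))
E
```

```text
(no output)
```

View pics/sc_z.png

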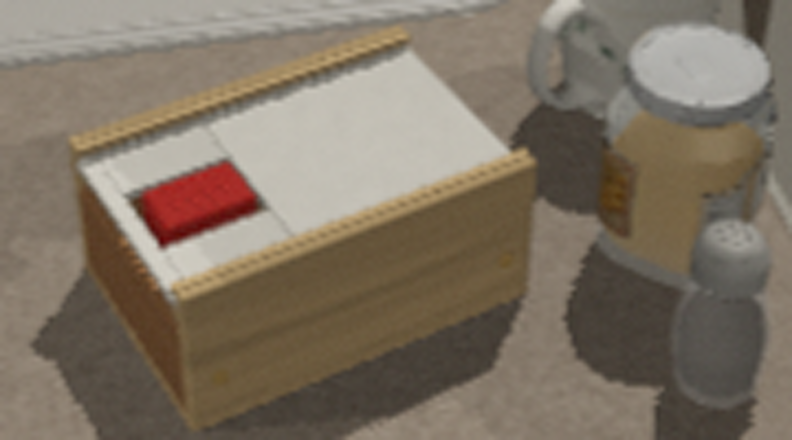

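View pics/si_z.png

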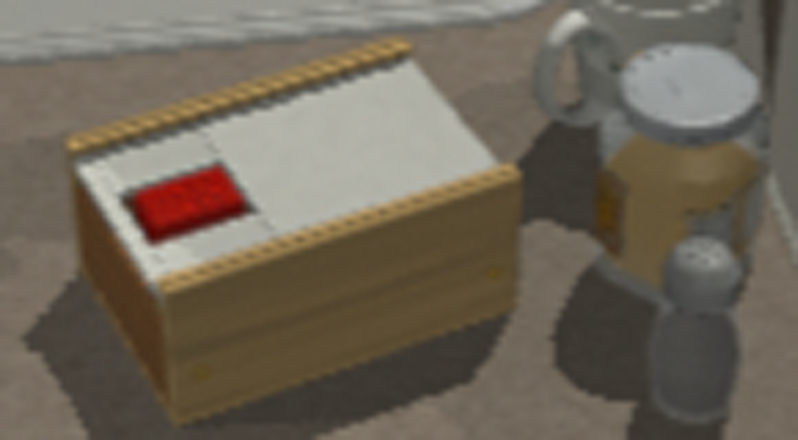

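```bash
cat > fit.py <<'E'
import numpy as np, cv2
from scipy.optimize import least_squares
from plant import optics
K={}
P=np.array([[90,62,0],[90,62,84],[-90,62,84],[-90,62,0],[90,-62,84],[-90,-62,84]])/1e3
sc=np.array([[198,428],[180,298],[535,160],[530,297],[72,142],[403,30]])/4.4+[180,170]-0.4
si=np.array([[180,422],[165,293],[520,170],[516,310],[68,143],[405,40]])/5.5+[200,170]-0.4
cams={n:optics.read_camera(n) for n in("scene","side")}
def proj(n,X):
    c=cams[n];k=np.array([[c["fx"],0,c["cx"]],[0,c["fy"],c["cy"]],[0,0,1]])
    return cv2.projectPoints(X,np.array(c["rvec"]),np.array(c["tvec"]),k,None)[0][:,0]
def W(p,X):
    c,s=np.cos(p[2]),np.sin(p[2]); return X@np.array([[c,s,0],[-s,c,0],[0,0,1]])+[p[0],p[1],0]
def f(p,ns=("scene","side")):
    return np.concatenate([(proj(n,W(p,P))-{"scene":sc,"side":si}[n]).ravel() for n in ns])
if __name__=="__main__":
    for ns in [("scene","side"),("scene",),("side",)]:
        best=min((least_squares(f,[.5,.5,y],args=(ns,)) for y in (-3,-1.5,0,1.5)),key=lambda r:r.cost)
        print(ns,best.x,best.cost); print(np.round(best.fun.reshape(-1,2),1).tolist())
        p=best.x; print("plunger",W(p,np.array([[.053,0,.08]])))
        # check red centroid
        for n in("scene","side"):
            im=cams[n]["image"].astype(int);m=(im[...,2]>120)&(im[...,1]<60)&(im[...,0]<60)
            v,u=np.nonzero(m[150:260,180:300]);print(n,u.mean()+180,v.mean()+150,proj(n,W(p,np.array([[.053,0,.08]]))))
E
python3 fit.py
```

```text
('scene', 'side') [0.53225641 0.03724042 2.6820048 ] 10.871197330379228
[[-1.1, 1.2], [0.3, 0.3], [1.0, 0.2], [-0.2, -0.9], [-1.1, -1.5], [-0.6, -2.0], [-0.5, 1.6], [0.4, 0.4], [1.2, 1.4], [1.0, 0.3], [-0.3, -1.1], [0.1, -1.0]]
plunger [[0.48475594 0.06075009 0.08      ]]
scene 224.3860465116279 214.28837209302327 [[224.43836944 213.33769237]]
side 233.9322033898305 205.33050847457628 [[234.09832729 205.33276671]]
('scene',) [0.53197526 0.03632053 2.67851631] 5.620620782245896
[[-1.0, 1.4], [0.4, 0.6], [1.3, 0.6], [0.1, -0.5], [-0.8, -1.4], [-0.1, -1.7]]
plunger [[0.48455709 0.05999577 0.08      ]]
scene 224.3860465116279 214.28837209302327 [[224.67670421 213.53371153]]
side 233.9322033898305 205.33050847457628 [[234.27263183 205.48841143]]
('side',) [0.53280673 0.03886498 2.68775591] 3.9449565673972415
[[-0.6, 1.2], [0.2, 0.1], [0.8, 0.9], [0.6, -0.2], [-0.7, -1.2], [-0.4, -1.3]]
plunger [[0.48517184 0.06210109 0.08      ]]
scene 224.3860465116279 214.28837209302327 [[224.03070925 212.97064045]]
side 233.9322033898305 205.33050847457628 [[233.80180971 205.04222105]]
```

```bash
cat > go.py <<'E'
import numpy as np, sys
from scipy.spatial.transform import Rotation as R
from plant import monitor
p=np.array([0.5323,0.0372,2.682]); bx=np.array([np.cos(p[2]),np.sin(p[2]),0]); by=np.array([-bx[1],bx[0],0])
def rep(sgn=None):
    s=monitor.read_state(); T=np.array(s["tool_pos"]); r=R.from_rotvec(s["orientation"]); M=r.as_matrix()
    tip=T+0.008*M[:,1]; d=tip-[p[0],p[1],0]
    print("t",round(s["t"],2),"tip world",tip.round(4),"tip box mm",(1e3*np.array([d@bx,d@by,d[2]])).round(1),"F",np.round(s["force"],1),"F box",np.round([s["force"]@bx,s["force"]@by],1),"open",round(s["opening"]*1e3,1),"q6",np.round(s["q"],2).tolist())
    print("axes",M.round(3).tolist())
    for sg in (1,-1):
        z=sg*bx;y=np.array([0,0,-1.]);x=np.cross(y,z); G=np.c_[x,y,z]
        print(sg,"turn tool",(r.inv()*R.from_matrix(G)).as_rotvec().round(3))
    return s,tip,M
if __name__=="__main__":
    s,tip,M=rep()
    if len(sys.argv)>1:
        b=[float(a)/1e3 for a in sys.argv[1:4]]
        tgt=np.array([p[0],p[1],0])+b[0]*bx+b[1]*by+[0,0,b[2]]
        print("shift tool mm",(1e3*M.T@(tgt-tip)).round(1))
E
python3 go.py 53 0 180
```

```text
t 0.25 tip world [0.1817 0.5716 0.2182] tip box mm [ 551.3 -323.4  218.2] F [0.  0.  0.2] F box [-0. -0.] open 92.9 q6 [1.18, 0.13, 1.49, -0.0, 1.52, -0.09]
axes [[0.953, -0.0, 0.303], [-0.303, -0.001, 0.953], [-0.0, -1.0, -0.001]]
1 turn tool [ 1.000e-03 -1.419e+00 -1.000e-03]
-1 turn tool [1.000e-03 1.723e+00 1.000e-03]
shift tool mm [ 443.7   38.5 -395. ]
```

```bash
python3 -m inch '[[[30,0,-27,0,0,0],[35,0,-32,0,0,0],[38,0,-34,0,0,0],[38,0,-34,0,0,0],[38,0,-34,0,0,0],[38,0,-34,0,0,0],[38,0,-34,0,0,0],[38,0,-34,0,0,0]]]' 0 20; python3 -m inch '[[[38,0,-34,0,0,0],[38,0,-34,0,0,0],[38,0,-34,0,0,0],[30,0,-25,0,0,0],[0,0,0,0,0,0],[0,0,0,0,0,0]]]'; python3 go.py 53 0 180
```

```text
t: 1.25
tool_pos: [0.3819, 0.2309, 0.2268]
orientation: [-1.557, 0.241, -0.242]
force: [0.9, -1.1, 0.1]
opening: 0.0173
t: 2.0
tool_pos: [0.4797, 0.0681, 0.2265]
orientation: [-1.557, 0.242, -0.241]
force: [-0.6, 0.2, 1.0]
opening: 0.0005
t 2.0 tip world [0.4797 0.0681 0.2185] tip box mm [ 60.9  -4.4 218.5] F [-0.6  0.2  1. ] F box [0.6 0.1] open 0.5 q6 [0.03, -0.19, 1.8, 0.0, 1.53, -1.23]
axes [[0.953, -0.001, 0.303], [-0.303, 0.0, 0.953], [-0.001, -1.0, 0.0]]
1 turn tool [-1.000e-03 -1.419e+00 -0.000e+00]
-1 turn tool [ 0.000e+00  1.722e+00 -1.000e-03]
shift tool mm [ 7.1 38.5 -5.5]
```

```bash
python3 -m inch '[[[0,0,0,0,-0.177,0],[0,0,0,0,-0.177,0],[0,0,0,0,-0.177,0],[0,0,0,0,-0.177,0],[0,0,0,0,-0.177,0],[0,0,0,0,-0.177,0],[0,0,0,0,-0.177,0],[0,0,0,0,-0.177,0]]]';  python3 -m inch '[[[0,0,0,0,0,0],[0,0,0,0,0,0]]]'; python3 go.py 53 0 110
```

```text
t: 3.0
tool_pos: [0.4794, 0.0693, 0.2267]
orientation: [-1.39, -0.868, 0.868]
force: [0.3, -0.1, -0.3]
opening: 0.0009
t: 3.25
tool_pos: [0.4798, 0.0685, 0.2267]
orientation: [-1.394, -0.861, 0.861]
force: [0.1, 0.1, 0.3]
opening: 0.0005
t 3.25 tip world [0.4798 0.0685 0.2187] tip box mm [ 61.   -4.8 218.7] F [0.1 0.1 0.3] F box [-0.1 -0.2] open 0.5 q6 [0.04, -0.19, 1.8, 0.0, 1.53, -2.64]
axes [[0.447, 0.0, -0.894], [0.894, 0.0, 0.447], [0.0, -1.0, -0.0]]
1 turn tool [ 0.    -0.004  0.   ]
-1 turn tool [-0.     3.138  0.   ]
shift tool mm [ -4.7 108.7  -8. ]
```

Joint 6 is too close to its limit (-2.64 of -2.66), so I'm using the equivalent half turn instead.

```bash
python3 -m inch '[[[0,0,0,0,0.18,0],[0,0,0,0,0.18,0],[0,0,0,0,0.18,0],[0,0,0,0,0.18,0],[0,0,0,0,0.18,0],[0,0,0,0,0.18,0],[0,0,0,0,0.18,0],[0,0,0,0,0.18,0]]]'; python3 -m inch '[[[0,0,0,0,0.18,0],[0,0,0,0,0.18,0],[0,0,0,0,0.18,0],[0,0,0,0,0.18,0],[0,0,0,0,0.18,0],[0,0,0,0,0.18,0],[0,0,0,0,0.18,0],[0,0,0,0,0.18,0]]]';  python3 -m inch '[[[0,0,0,0,0.13,0],[0,0,0,0,0.128,0],[0,0,0,0,0,0],[0,0,0,0,0,0]]]'; python3 go.py 53 0 110
```

```text
t: 4.25
tool_pos: [0.4799, 0.068, 0.2266]
orientation: [-1.554, 0.266, -0.266]
force: [-0.4, -0.2, 0.3]
opening: 0.0006
t: 5.25
tool_pos: [0.4799, 0.068, 0.2266]
orientation: [-1.103, 1.361, -1.361]
force: [0.1, 0.2, 0.3]
opening: 0.0006
t: 5.75
tool_pos: [0.48, 0.0679, 0.2266]
orientation: [-0.957, 1.537, -1.537]
force: [1.0, -0.7, -0.6]
opening: 0.0006
t 5.75 tip world [0.48   0.0679 0.2186] tip box mm [ 60.5  -4.3 218.6] F [ 1.  -0.7 -0.6] F box [-1.2  0.2] open 0.6 q6 [0.03, -0.19, 1.8, 0.0, 1.53, 0.49]
axes [[-0.441, -0.0, 0.898], [-0.898, 0.0, -0.441], [-0.0, -1.0, -0.0]]
1 turn tool [-0.    -3.139 -0.   ]
-1 turn tool [ 0.     0.003 -0.   ]
shift tool mm [  4.3 108.6   7.5]
```

```bash
python3 -m inch '[[[4,0,8,0,0,0],[0,35,0,0,0,0],[0,40,0,0,0,0],[0,34,0,0,0,0],[0,9,0,0,0,0],[0,0,0,0,0,0]]]'; python3 go.py 53 0 66; python3 - <<'E'
from plant import optics
import cv2
o=[]
for n,(u,v) in (("scene",(150,120)),("side",(160,120))):
    im=optics.read_camera(n)["image"][v:v+140,u:u+190]; o.append(cv2.resize(im,None,fx=4,fy=4,interpolation=cv2.INTER_CUBIC)); cv2.imwrite(f"pics/{n}1.png",o[-1])
cv2.imwrite("pics/wrist1.png",optics.read_camera("wrist")["image"])
E
```

```text
t: 6.5
tool_pos: [0.4856, 0.0604, 0.1088]
orientation: [-0.957, 1.539, -1.539]
force: [1.0, 0.3, 0.5]
opening: 0.0005
t 6.5 tip world [0.4856 0.0604 0.1008] tip box mm [ 52.2  -0.  100.8] F [1.  0.3 0.5] F box [-0.7 -0.7] open 0.5 q6 [0.02, -0.08, 1.92, -0.0, 1.3, 0.48]
axes [[-0.443, -0.001, 0.897], [-0.897, -0.0, -0.443], [0.0, -1.0, -0.0]]
1 turn tool [ 0.000e+00 -3.141e+00 -1.000e-03]
-1 turn tool [0.    0.001 0.   ]
shift tool mm [ 0.  34.8 -0.8]
```

View pics/scene1.png

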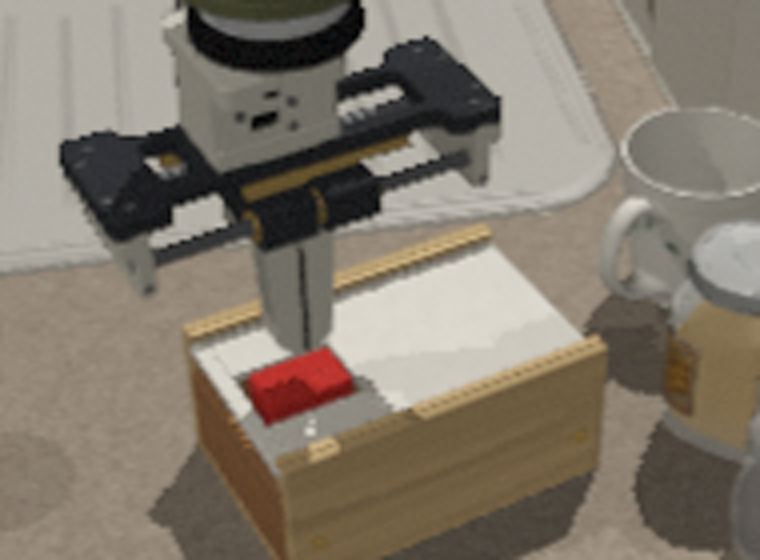

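View pics/side1.png

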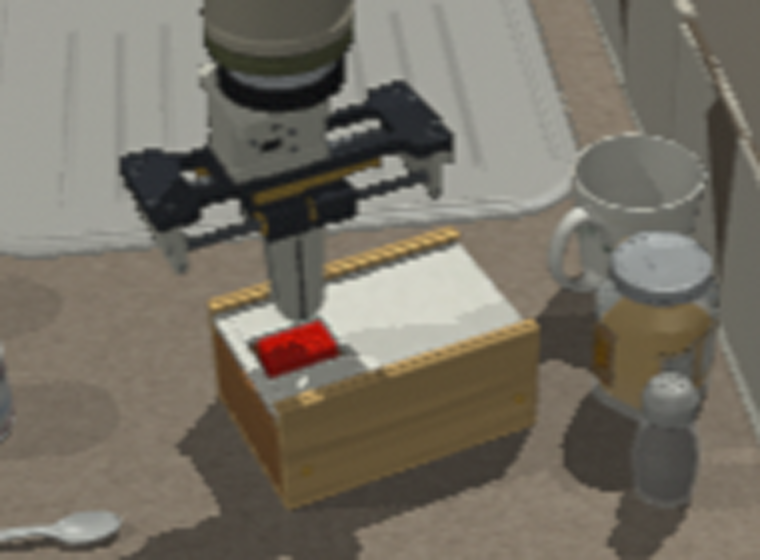

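View pics/wrist1.png

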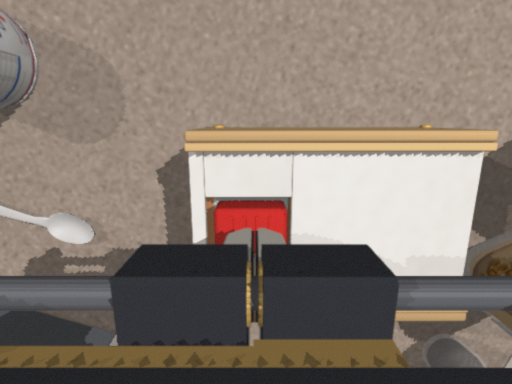

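The tips hover about 20 mm above the cap. In the wrist view the cap spans columns 215-287, and the jaw line is at column 255. I'll check the y alignment by projection.

```bash
python3 - <<'E'
import fit,numpy as np,cv2
from fit import *
cams["wrist"]=optics.read_camera("wrist")
p=[.5323,.0372,2.682]
t=np.array([[.4856,.0604,.1008]])
print(proj("scene",t),proj("side",t))
C=np.array([[.053+a*.023,b*.015,.08] for a,b in((1,1),(-1,1),(1,-1),(-1,-1))])
for n in cams: print(n,proj(n,W(p,C)).round(1).tolist())
X=np.array([[.09,.062,.084],[-.09,.062,.084],[.053+.027,.021,.076],[.053-.027,.021,.076]])
print("wrist wall,slot",proj("wrist",W(p,X)).round(1).tolist())
E
```

```text
[[224.23041984 205.18908186]] [[233.99496015 198.89595642]]
scene [[217.1, 221.7], [238.2, 213.9], [210.8, 212.8], [231.5, 205.3]]
side [[228.0, 211.4], [244.8, 206.1], [223.5, 204.6], [240.0, 199.4]]
wrist [[215.3, 255.6], [287.9, 255.5], [213.9, 209.9], [289.2, 209.9]]
wrist wall,slot [[195.3, 324.6], [469.2, 324.4], [210.1, 261.6], [293.2, 261.6]]
```

Alignment agrees within about 1-2 mm. Pressing the plunger next.

```bash
python3 -m inch '[[[0,10,0,0,0,0],[0,8,0,0,0,0],[0,6,0,0,0,0],[0,5,0,0,0,0],[0,5,0,0,0,0],[0,0,0,0,0,0],[0,0,0,0,0,0]]]'; python3 go.py 53 0 66
```

```text
t: 7.68
tool_pos: [0.4854, 0.0606, 0.0748]
orientation: [-0.956, 1.539, -1.539]
force: [-1.9, 0.6, 4.4]
opening: 0.0004
t 7.67 tip world [0.4854 0.0606 0.0668] tip box mm [52.4 -0.2 66.8] F [-1.9  0.6  4.4] F box [1.9 0.3] open 0.4 q6 [0.02, -0.04, 1.95, 0.0, 1.23, 0.48]
axes [[-0.443, -0.0, 0.896], [-0.896, 0.0, -0.443], [0.0, -1.0, -0.0]]
1 turn tool [ 0.    -3.141 -0.   ]
-1 turn tool [0.    0.001 0.   ]
shift tool mm [ 0.2  0.8 -0.6]
```

About 4 N up at z = 67 mm, so the plunger is down roughly 13 mm. Pushing along +x (tool -z) next.

```bash
python3 -m inch '[[[0,0,-4,0,0,0],[0,0,-4,0,0,0],[0,0,-4,0,0,0],[0,0,-4,0,0,0],[0,0,-4,0,0,0],[0,0,-4,0,0,0],[0,0,0,0,0,0]]]'; python3 go.py 153 0 67; python3 - <<'E'
from plant import optics
import cv2
im=optics.read_camera("scene")["image"][120:260,150:340]; cv2.imwrite("pics/scene2.png",cv2.resize(im,None,fx=4,fy=4,interpolation=cv2.INTER_CUBIC))
E
```

```text
t: 8.55
tool_pos: [0.4636, 0.0715, 0.0747]
orientation: [-0.956, 1.539, -1.538]
force: [2.4, -0.7, 5.9]
opening: 0.0007
t 8.55 tip world [0.4636 0.0715 0.0667] tip box mm [76.8 -0.3 66.7] F [ 2.4 -0.7  5.9] F box [-2.5 -0.4] open 0.7 q6 [0.04, -0.1, 2.0, 0.0, 1.23, 0.5]
axes [[-0.443, -0.0, 0.897], [-0.897, 0.0, -0.443], [-0.0, -1.0, -0.0]]
1 turn tool [-0.    -3.141 -0.   ]
-1 turn tool [ 0.     0.001 -0.   ]
shift tool mm [  0.2  -0.2 -76.2]
```

View pics/scene2.png

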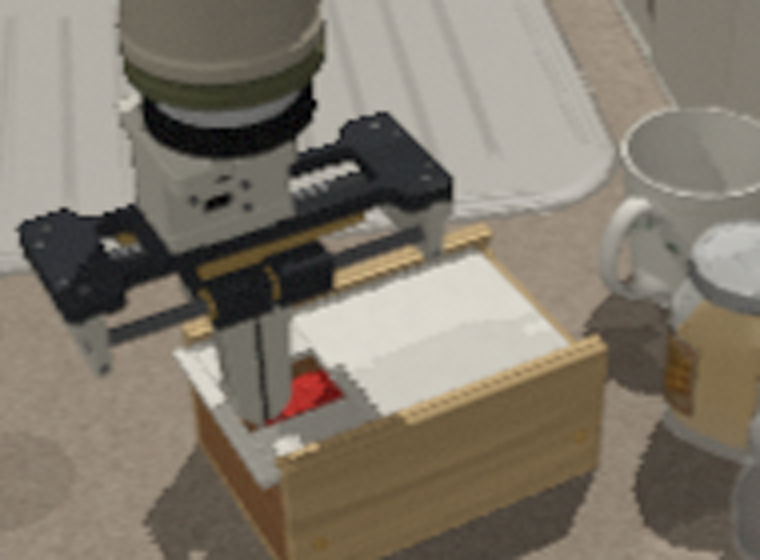

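The lid is moving: its end bar stands past the walls at about (215,415) in the zoom, and the red cap is down. Continuing.

```bash
python3 -m inch '[[[0,0,-6,0,0,0],[0,0,-6,0,0,0],[0,0,-6,0,0,0],[0,0,-6,0,0,0],[0,0,-6,0,0,0],[0,0,-6,0,0,0],[0,0,0,0,0,0]]]'; python3 go.py 153 0 67;python3 -m inch '[[[0,0,-6,0,0,0],[0,0,-6,0,0,0],[0,0,-6,0,0,0],[0,0,-6,0,0,0],[0,0,-6,0,0,0],[0,0,-4,0,0,0],[0,0,0,0,0,0]]]'; python3 go.py 153 0 67
```

```text
t: 9.48
tool_pos: [0.4308, 0.0876, 0.0745]
orientation: [-0.957, 1.539, -1.538]
force: [1.5, 0.0, 4.8]
opening: 0.0008
t 9.47 tip world [0.4308 0.0876 0.0665] tip box mm [ 1.133e+02 -1.000e-01  6.650e+01] F [1.5 0.  4.8] F box [-1.4 -0.7] open 0.8 q6 [0.08, -0.18, 2.08, 0.0, 1.24, 0.54]
axes [[-0.443, -0.001, 0.897], [-0.897, 0.0, -0.443], [0.0, -1.0, -0.001]]
1 turn tool [ 0.000e+00 -3.141e+00 -2.000e-03]
-1 turn tool [0.001 0.001 0.   ]
shift tool mm [  0.1  -0.5 -39.7]
t: 10.35
tool_pos: [0.4006, 0.1025, 0.0745]
orientation: [-0.957, 1.539, -1.538]
force: [0.3, 0.3, 3.3]
opening: 0.0003
t 10.35 tip world [0.4006 0.1025 0.0665] tip box mm [ 1.47e+02 -1.00e-01  6.65e+01] F [0.3 0.3 3.3] F box [-0.2 -0.4] open 0.3 q6 [0.13, -0.26, 2.15, 0.0, 1.26, 0.58]
axes [[-0.443, -0.001, 0.897], [-0.897, 0.0, -0.443], [0.0, -1.0, -0.001]]
1 turn tool [ 0.000e+00 -3.141e+00 -1.000e-03]
-1 turn tool [0.001 0.001 0.   ]
shift tool mm [ 0.1 -0.5 -6. ]
```

```bash
python3 - <<'E'
from plant import optics
import cv2
im=optics.read_camera("scene")["image"][120:260,120:310]; cv2.imwrite("pics/scene3.png",cv2.resize(im,None,fx=4,fy=4,interpolation=cv2.INTER_CUBIC))
cv2.imwrite("pics/wrist3.png",optics.read_camera("wrist")["image"])
E
python3 go.py
```

```text
t 10.45 tip world [0.4007 0.1023 0.0663] tip box mm [146.8   0.   66.3] F [ 1.3 -0.1  1.5] F box [-1.2 -0.5] open 0.4 q6 [0.13, -0.26, 2.15, 0.0, 1.26, 0.58]
axes [[-0.443, -0.001, 0.897], [-0.897, 0.0, -0.443], [0.0, -1.0, -0.001]]
1 turn tool [ 1.000e-03 -3.141e+00 -1.000e-03]
-1 turn tool [0.001 0.001 0.   ]
```

View pics/scene3.png

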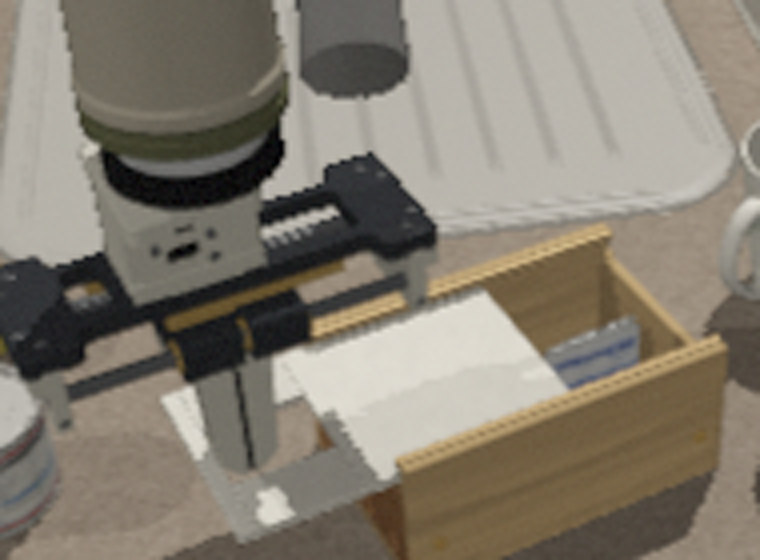

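View pics/wrist3.png

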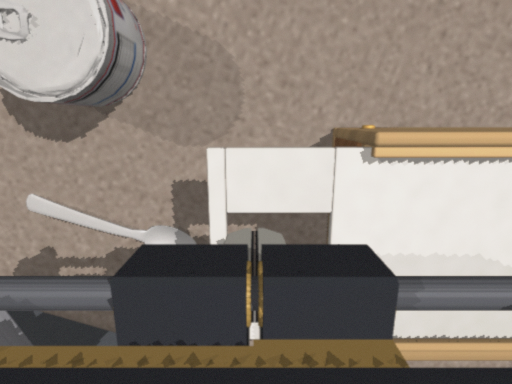

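The lid is out about 84 mm, and the tin is well clear of the fingers. I'll creep to the stop in small steps, watching the force.

```bash
python3 -m inch '[[[0,0,-2,0,0,0],[0,0,-2,0,0,0],[0,0,-1,0,0,0],[0,0,0,0,0,0]]]'; python3 go.py|head -1; python3 -m inch '[[[0,0,-1,0,0,0],[0,0,-1,0,0,0],[0,0,0,0,0,0]]]'; python3 go.py|head -1
```

```text
t: 10.95
tool_pos: [0.3964, 0.1045, 0.0744]
orientation: [-0.956, 1.539, -1.539]
force: [2.0, -1.7, -0.8]
opening: 0.0002
t 10.95 tip world [0.3964 0.1045 0.0664] tip box mm [151.6   0.   66.4] F [ 2.  -1.7 -0.8] F box [-2.5  0.6] open 0.2 q6 [0.13, -0.28, 2.16, -0.0, 1.26, 0.59]
t: 11.32
tool_pos: [0.3947, 0.1054, 0.0745]
orientation: [-0.956, 1.539, -1.539]
force: [2.3, -1.5, -1.1]
opening: 0.0002
t 11.32 tip world [0.3947 0.1054 0.0665] tip box mm [153.6  -0.   66.5] F [ 2.3 -1.5 -1.1] F box [-2.7  0.3] open 0.2 q6 [0.14, -0.28, 2.16, -0.0, 1.26, 0.59]
```

```bash
python3 -m inch '[[[0,0,-1,0,0,0],[0,0,0,0,0,0]]]'; python3 go.py|head -1; python3 -m inch '[[[0,0,-1,0,0,0],[0,0,0,0,0,0]]]'; python3 go.py|head -1
```

```text
t: 11.58
tool_pos: [0.3941, 0.1058, 0.0748]
orientation: [-0.956, 1.539, -1.539]
force: [2.0, -1.2, 0.5]
opening: 0.0004
t 11.57 tip world [0.3941 0.1058 0.0668] tip box mm [154.3  -0.2  66.8] F [ 2.  -1.2  0.5] F box [-2.3  0.2] open 0.4 q6 [0.14, -0.28, 2.17, -0.0, 1.26, 0.6]
t: 11.82
tool_pos: [0.3932, 0.1063, 0.0748]
orientation: [-0.956, 1.539, -1.539]
force: [2.2, -2.9, 1.1]
opening: 0.0004
t 11.82 tip world [0.3932 0.1063 0.0668] tip box mm [155.3  -0.2  66.8] F [ 2.2 -2.9  1.1] F box [-3.3  1.6] open 0.4 q6 [0.14, -0.29, 2.17, -0.0, 1.26, 0.6]
```

```bash
for i in 1 ; do python3 -m inch '[[[0,0,-1,0,0,0],[0,0,-1,0,0,0],[0,0,0,0,0,0]]]'; done; python3 go.py|head -1; python3 -m inch '[[[0,0,-1,0,0,0],[0,0,-1,0,0,0],[0,0,0,0,0,0]]]'; python3 go.py|head -1
```

```text
t: 12.2
tool_pos: [0.3919, 0.107, 0.075]
orientation: [-0.955, 1.537, -1.539]
force: [4.4, -2.9, 1.3]
opening: 0.0006
t 12.2 tip world [0.3919 0.107  0.067 ] tip box mm [156.8  -0.3  67. ] F [ 4.4 -2.9  1.3] F box [-5.2  0.7] open 0.6 q6 [0.14, -0.29, 2.17, -0.0, 1.26, 0.6]
t: 12.58
tool_pos: [0.3913, 0.1076, 0.0756]
orientation: [-0.953, 1.536, -1.54]
force: [7.7, -4.7, 2.1]
opening: 0.0005
t 12.57 tip world [0.3913 0.1076 0.0676] tip box mm [157.6  -0.5  67.6] F [ 7.7 -4.7  2.1] F box [-9.   0.8] open 0.5 q6 [0.14, -0.3, 2.17, -0.0, 1.26, 0.6]
```

The force rises to 9 N with little motion, so the lid is at its stop. I'll ease off the wall and lift out.

```bash
python3 -m inch '[[[0,0,4,0,0,0],[0,0,5,0,0,0],[0,0,0,0,0,0],[0,-10,0,0,0,0],[0,-20,0,0,0,0],[0,-40,0,0,0,0],[0,-50,0,0,0,0],[0,-30,0,0,0,0]]]'; python3 -m inch '[[[0,0,0,0,0,0],[0,0,0,0,0,0]]]';python3 go.py|head -1;python3 - <<'E'
from plant import optics
import cv2
im=optics.read_camera("scene")["image"]; cv2.imwrite("pics/scene4f.png",im);cv2.imwrite("pics/scene4.png",cv2.resize(im[130:270,150:340],None,fx=4,fy=4,interpolation=cv2.INTER_CUBIC))
cv2.imwrite("pics/side4.png",optics.read_camera("side")["image"])
cv2.imwrite("pics/wrist4.png",optics.read_camera("wrist")["image"])
E
```

```text
t: 13.58
tool_pos: [0.3982, 0.1043, 0.2281]
orientation: [-0.953, 1.537, -1.539]
force: [-0.1, 0.5, -0.0]
opening: 0.0002
t: 13.82
tool_pos: [0.3972, 0.1041, 0.224]
orientation: [-0.957, 1.539, -1.538]
force: [-0.5, 0.4, -0.8]
opening: 0.0005
t 13.82 tip world [0.3972 0.1041 0.216 ] tip box mm [150.8   0.  216. ] F [-0.5  0.4 -0.8] F box [ 0.6 -0.2] open 0.5 q6 [0.13, -0.41, 1.98, 0.0, 1.57, 0.59]
```

View pics/scene4.png

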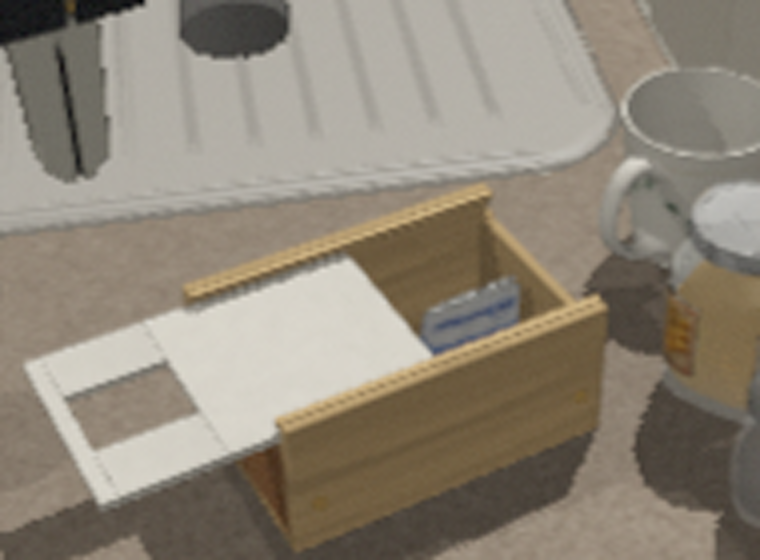

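View pics/wrist4.png

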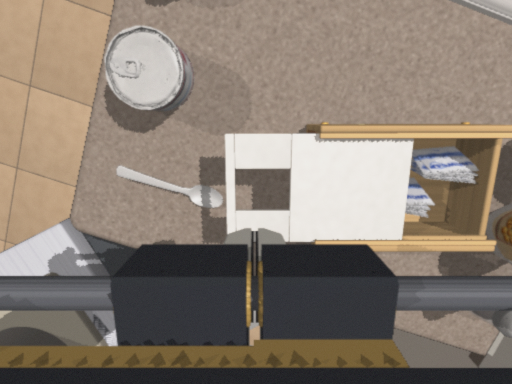

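View pics/side4.png

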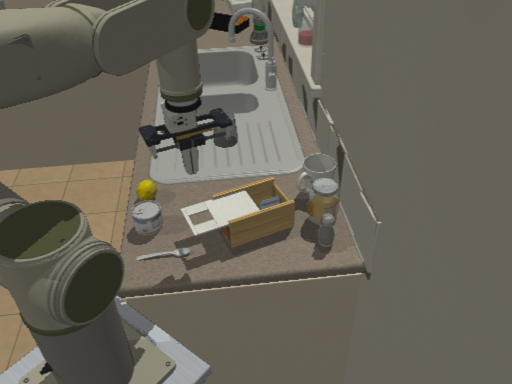

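The lid sticks out with its far corners at about (157,221) and (176,256) px in scene. The bystanders look unmoved. I'll check the travel by projection.

```bash
python3 - <<'E'
from fit import *
p=[.5323,.0372,2.682]
X=np.array([[.089,-.054,.076],[.089,.054,.076],[.080,-.021,.076],[.026,.021,.076],[-.089,-.054,.076]])
m=np.array([[27,365],[103,503],[62,400],[198,410],[348,256]])/4+[150,130]-.4
g=lambda d: (proj("scene",W(p,X+[d[0],0,0]))-m)
r=least_squares(lambda d:g(d).ravel(),[.08]);print("lid travel",r.x,g(r.x).round(1).tolist())
a=cv2.imread("pics/side0.png").astype(int);b=cams["side"]["image"].astype(int)
for n,(u0,u1,v0,v1) in dict(tin=(125,165,200,235),jar=(308,340,180,215),shaker=(316,338,212,250),mug=(300,338,157,180)).items():
    print(n,np.abs(a-b)[v0:v1,u0:u1].mean().round(2))
E
```

```text
lid travel [0.08928288] [[-1.0, -0.9], [-0.6, -0.0], [0.3, -1.1], [0.8, -0.1], [-0.7, -1.7]]
tin 9.3
jar 6.41
shaker 5.45
mug 6.0
```

```bash
python3 - <<'E'
import cv2,numpy as np
a=cv2.cvtColor(cv2.imread("pics/side0.png"),6).astype(np.float32);b=cv2.cvtColor(cv2.imread("pics/side4.png"),6).astype(np.float32)
for n,(u0,u1,v0,v1) in dict(bg=(270,340,280,340),tin=(120,170,198,238),jar=(302,345,178,218),shaker=(312,342,210,252),mug=(296,342,155,190)).items():
    A=a[v0:v1,u0:u1];B=b[v0-6:v1+6,u0-6:u1+6]
    r=cv2.matchTemplate(B,A,cv2.TM_CCOEFF_NORMED);print(n,np.subtract(np.unravel_index(r.argmax(),r.shape),6),r.max().round(3),abs(A-b[v0:v1,u0:u1]).mean().round(2))
E
```

```text
bg [0 0] 0.994 5.04
tin [0 0] 0.983 8.69
jar [0 0] 0.979 6.95
shaker [0 0] 0.983 5.7
mug [0 0] 0.979 7.28
```

The bystanders haven't moved: zero pixel shift, and the differences come from noise and shadow. Handing in.

```bash
python3 -c "
from plant import robot
print(robot.close_job())"
```

```text
the job is handed in; nothing more can be done
None
```

The sugar box lid is open to its stop, and I handed the job in at about 14 s of the 42 s allowed. With closed fingertips I pressed the plunger down about 13 mm (roughly 4 N). I held it there and pushed the lid from inside the slot, then eased off and lifted the tips to about 216 mm above the worktop.

Last checks:
- **Lid:** the push force rose to about 9 N at the stop, against about 2.5 N while sliding. A fit to the camera image gives 89.3 mm of travel, good to about 1 mm, so it agrees with the 90 mm stop only within that error.
- **Fingertip position:** the tips went about 3–5 mm further than I had calculated before the stop was felt. I put this down to tapered fingertips and box-pose error, but did not confirm it.
- **Tin, jar, shaker and mug:** no pixel shift in the side camera.
- **Robot:** wrist force readings were near zero and the tips were clear of everything when I handed in.

Partway through, turning the tool brought the last joint to within about 0.02 rad of its limit. I turned the tool half a turn the other way before pressing; this cost about 2.5 s and nothing was touched.

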